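Clamp a nut blank and tap its thread to depth

ROBOT

A 6-joint arm with a two-finger parallel gripper is mounted at the origin on a cart in front of the work surface, level with it; the furniture and walls round the work are solid. World frame = base frame: x ahead of the robot, y to its left, z up, the work surface at z = 0. Lengths are in m, angles in rad, forces in N, time in s.
With the tool pointing down it reaches from about 0.3 to 0.875 m from the base axis. Payload 6.4 kg.
Tool frame: the origin (TCP) lies midway between the tips of the shut fingers; the grasp point (between the pads) lies 19 mm behind it; y points along the fingers, x is the direction in which the jaws open and shut, and the axes are right-handed (so a half turn about y gives the same grasp; the last joint's range is limited). The gripper opens to 88 mm and grips with 3 to 60 N. Pads are 18 mm wide; open, the fingers measure 123 mm over their backs; the gripper's body (75 mm by 187 mm) begins 45 mm behind the grasp point.
Start: joints at [0.909, 0.181, 1.607, -0, 1.354, -0.206], TCP at [0.253, 0.516, 0.239] pointing down, gripper open.
Joint ranges: [-2.99, 2.99], [-0.89, 2.07], [0.3, 2.58], [-1.14, 4.28], [0, 2.63], [-3.12, 3.12]. Speed limits (rad/s): [2.57, 2.57, 3.01, 3.14, 3.14, 3.14].

INTERFACE

Orientations are given as a unit quaternion [x, y, z, w].
In Python, from workcell import env gives the robot as it stands.
- The arm moves only by the shell command python3 -m jog 'ROWS' [FORCE]. ROWS is JSON, one flat list of numbers, 7 for each row, row after row: the shift along the tool's x, y, z in m, then the turn, a rotation vector about the tool's x, y, z in degrees, then the finger opening in m, from 0 to 0.0881. A call has 1 to 8 rows; each row shifts and turns the commanded pose from where the row before left it, along the tool's axes as they then stand; what a row does not reach is not made up. A row lasts 1/12 s, in which the tool goes at most 41.7 mm and 7.16 degrees, less where a joint would pass 70% of its speed; a pose out of reach is approached as far as the arm can. A call with a gripper value outside its range is refused whole. The fingers move at their own pace and stop on an object; FORCE is the grip in N (left out, the last holds). Time passes only in rows, so rows that do not move let the fingers close. It gives the time, the measured TCP pose, the force and the opening at its end, in the units of the state.
- env.read_state(): the state, without advancing time (a new reading comes with each control period).
- env.snapshot(name): name is "scene" or "top"; returns a dict with "image" (420x560x3 uint8, blue, green, red), "depth" (420x560 float32, m along the optical axis (not along the pixel's ray), 0 where there is no reading), "K" (3x3 intrinsics, pixels), "view" (4x4, takes a point from world to camera coordinates). Camera axes: x right, y down, z forward; pixel columns grow to the right and rows downward; lengths in m; the calibration is good to about 2 mm. A picture is of the moment at which its call begins.
- env.hand_in(): hands the job in, once; it reports no verdict.
The state is a dict: "time": time; "joint_pos": joint angles; "qvel": joint speeds; "tau": joint torques, N m; "eef_pos": TCP position; "tcp_rot": TCP orientation; "force": force on the tool from outside, world axes, zero at the start; "wrist_torque": the same for the moment, N m; "width": opening from 0.0 (shut) to 1.0 (fully open).
Only numpy, scipy, OpenCV 4.12 (cv2) and the standard library are available. Lean on these libraries where they do the work, as an engineer would, in place of code of your own. Each camera call takes 0.05 s, during which the arm holds its last target.

TASK

Swing the fixture's yellow-knobbed clamp lever right over (counter-clockwise from above) to lock the brass blank, then cut its thread with the tap wrench that stands in it, by the red knob on its cross bar or by its square head: turn it half a turn forward (clockwise from above), a quarter back to break the chip, half a turn forward, a quarter back, pausing briefly at each reversal, and then a last half turn forward until the dark depth collar is down on the blank. Keep the blank clamped, let go of the wrench at the end, and leave the things lying round about undisturbed.

Things in the scene. Friction and masses are not known exactly. Their poses are not given: they have to be found in the camera images.
- fixture: Green tapping fixture fixed to the desk, base 92 (x) x 165 (y) x 14 mm; origin: centre of its underside; z up; place and yaw vary. In its frame, mm: tap axis (vertical) at x 0, y 40; lever pivot (vertical) at x 0, y -50. A round brass blank (42 diameter, top at z 40) sits on the tap axis between a fixed dark jaw and a steel jaw that the lever pushes to +y.
- clamp_lever (a joint): Lever angle: 0 = open, 1.22 = locked, at its end stop; grows counter-clockwise from above. In the fixture's frame the arm points at the angle (-2.18 + this value) from +x, so halfway through it points along -y. Starts at 0 to 0.2. Friction 0.1 N m (2 to 3 N at the knob); stays where it is left.
- lever_knob (a point): Centre of the top face of the lever's upright yellow knob, a round grip 21 mm in diameter, 36 mm high (z 102 to 138 above the desk) on a 12 mm stem, 55 mm from the pivot. Pinch it from above or push it; it moves on a level circle about the pivot.
- tap_wrench (a joint): Wrench rotation, rad, counted through full turns: grows clockwise seen from above (forward, cutting); starts at -0.2 to 0.2; half a turn is 3.14. The wrench sinks 4 mm a turn; the stop (depth collar on the blank) is at 6.3. At 0 the bar end with the red knob points to the fixture's +x. Turning takes about 0.25 N m (5 N at the red knob) either way; it stays where it is left.
- tap_head (a point): Centre of the top of the wrench's square aluminium head, on the tap axis; x axis along the bar to the red knob, z up. Head 26 x 26 mm across flats, 34 mm high (z 106 to 140 above the desk at joint 0, 4 mm lower at the end), flats parallel and square to the bar; it may be gripped and turned too. Below it a thin neck, then a 32 mm chuck whose top is 40 mm under this point.
- crank_knob (a point): Centre of the top face of the red knob on the wrench's cross bar: an upright, freely spinning round grip 21 mm in diameter, 36 mm high (z 108 to 144 above the desk at joint 0), 50 mm from the tap axis. Pinched loosely or firmly from above, it can be led round the axis. The bar under it is a 10 mm rod with 15 mm end caps at z 88, 114 mm long; its other end is black.
- brush_1: Flat brush with wooden handle, 178 x 30 x 12 mm; bystander, origin at centre of underside.
- fuse_4: Cartridge fuse standing upright, white with brass caps, 24 mm diameter, 75 mm high; bystander, origin at centre of underside.
- tape_grey: Grey roll of tape, 62 mm diameter, 19 mm high; bystander, origin at centre of underside.

How it is judged:
By the outcome, as a careful person would: the job done as asked, in the order asked, and still so for the second after the job is handed in, with the robot touching nothing.
It also fails if it takes over 72 s, if anything falls off the work surface, if the arm or the gripper's body presses on something with over 40 N, if the wrist force passes 120 N, or if a joint passes its speed limit or range.

## Working session

There is one attempt and no reset: what is moved stays moved. The work goes in short steps, Python scripts to look and compute and a shell command to move; the robot and the scene stay as the last step left them, time stands still between calls to the robot, and variables do not carry over. Pictures are saved under pics/ and viewed, and the job is handed in when it is done.

```bash
ls; mkdir -p pics; python3 - <<'E'
from workcell import env
import cv2, numpy as np
s=env.read_state(); print({k:np.round(v,3).tolist() for k,v in s.items()})
for n in("scene","top"):
    d=env.snapshot(n); cv2.imwrite(f"pics/{n}0.png",d["image"]); np.savez(f"pics/{n}0.npz",**d); print(d["K"],d["view"])
E
```

```text
pics
{'time': 0.0, 'joint_pos': [0.909, 0.182, 1.608, 0.0, 1.354, -0.206], 'qvel': [-0.0, -0.001, -0.001, -0.001, -0.001, -0.0], 'tau': [0.001, -43.386, -34.185, 0.07, 0.039, -0.0], 'eef_pos': [0.253, 0.516, 0.238], 'tcp_rot': [0.6, 0.374, -0.375, -0.6], 'force': [-0.394, 0.361, 1.077], 'wrist_torque': [-0.016, -0.05, -0.044], 'width': 0.997}
[[404.37190189   0.         285.08583531]
 [  0.         404.37190189 210.49958024]
 [  0.           0.           1.        ]] [[ 0.52516068 -0.8510008  -0.0019749  -0.33322898]
 [-0.58959558 -0.36216963 -0.7219489   0.35577952]
 [ 0.61366384  0.38030357 -0.69194356  0.80621263]
 [ 0.          0.          0.          1.        ]]
[[387.67960355   0.         280.67004727]
 [  0.         387.67960355 214.36518889]
 [  0.           0.           1.        ]] [[-0.02445885 -0.99964521  0.01054611 -0.07549477]
 [-0.99030793  0.02278498 -0.13700746  0.50430125]
 [ 0.13671856 -0.01379494 -0.99051387  1.10155723]
 [ 0.          0.          0.          1.        ]]
```

View pics/scene0.png

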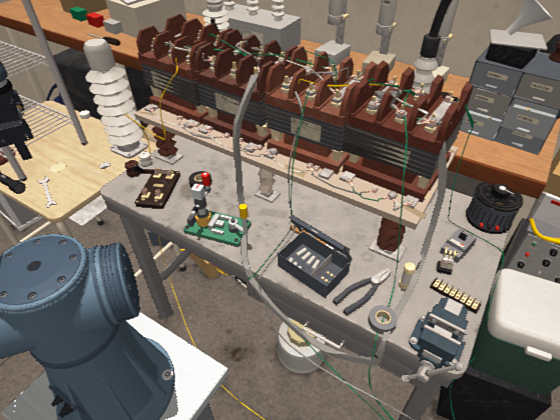

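View pics/top0.png

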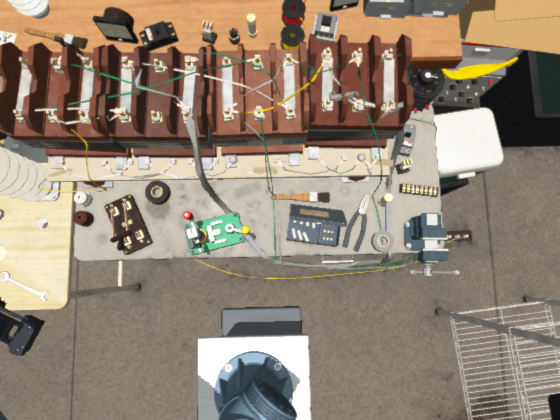

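```bash
cat > h.py <<'E'
import numpy as np, cv2
def load(n): return dict(np.load(f"pics/{n}.npz"))
def world(d):
    z=d["depth"];K=d["K"];v,u=np.mgrid[0:420,0:560]
    p=np.stack([(u-K[0,2])/K[0,0]*z,(v-K[1,2])/K[1,1]*z,z],-1)
    V=d["view"];w=(p-V[:3,3])@V[:3,:3]; w[z==0]=np.nan; return w
def proj(d,P):
    P=np.atleast_2d(P);c=P@d["view"][:3,:3].T+d["view"][:3,3];return c[:,:2]/c[:,2:]*[d["K"][0,0],d["K"][1,1]]+d["K"][:2,2]
def crop(n,u0,u1,v0,v1,f,out):
    im=load(n)["image"][v0:v1,u0:u1]; cv2.imwrite(out,cv2.resize(im,None,fx=f,fy=f,interpolation=cv2.INTER_CUBIC))
E
python3 - <<'E'
from h import *
crop("top0",150,290,170,280,5,"pics/tz.png"); crop("scene0",160,300,150,260,5,"pics/sz.png")
for n in("top0","scene0"):
    d=load(n);w=world(d);h=cv2.cvtColor(d["image"],cv2.COLOR_BGR2HSV);H,S,V=[h[...,i].astype(int) for i in range(3)]
    x,y,z=w[...,0],w[...,1],w[...,2]
    reg=(z>0.0)&(z<.2)&(x>.2)&(x<.6)&(y>-.1)&(y<.4)
    for nm,m in (("red",((H<6)|(H>174))&(S>150)&(V>100)),("yel",(H>20)&(H<32)&(S>150)&(V>120)),("green",(H>60)&(H<85)&(S>120)&(z<.03))):
        m=m&reg; p=w[m]; print(n,nm,m.sum(),np.round(np.median(p,0),3),np.round(p.min(0),3),np.round(p.max(0),3))
        if nm!="green":
            t=p[p[:,2]>p[:,2].max()-.008]; print(len(t),t.mean(0).round(4))
        else:
            print(cv2.minAreaRect(p[:,:2].astype(np.float32)*1000))
E
```

```text
top0 red 35 [0.492 0.159 0.144] [0.483 0.154 0.127] [0.502 0.172 0.148]
29 [0.4919 0.1623 0.1443]
top0 yel 51 [0.449 0.009 0.139] [ 0.441 -0.     0.027] [0.459 0.133 0.145]
38 [0.4505 0.0094 0.1396]
top0 green 506 [0.45  0.081 0.015] [ 0.376 -0.069  0.003] [0.507 0.167 0.022]
((446.2086486816406, 44.984703063964844), (238.1868438720703, 116.94488525390625), 84.42230987548828)
scene0 red 81 [0.485 0.155 0.133] [0.445 0.148 0.016] [0.6   0.289 0.147]
26 [0.4878 0.1573 0.1437]
scene0 yel 118 [0.444 0.005 0.136] [ 0.426 -0.004  0.019] [0.585 0.398 0.192]
4 [0.5592 0.3631 0.1872]
scene0 green 131 [0.426 0.082 0.014] [ 0.374 -0.073  0.002] [0.505 0.175 0.019]
((444.1616516113281, 46.3720703125), (248.2688751220703, 123.1738052368164), 85.9255599975586)
```

View pics/tz.png

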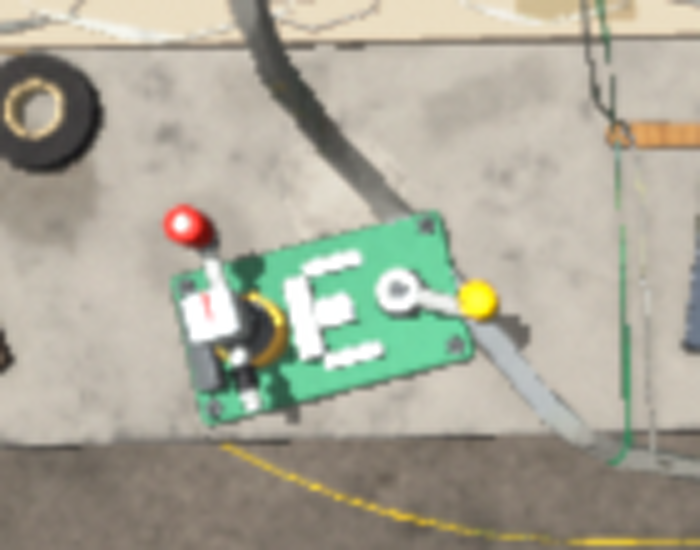

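View pics/sz.png

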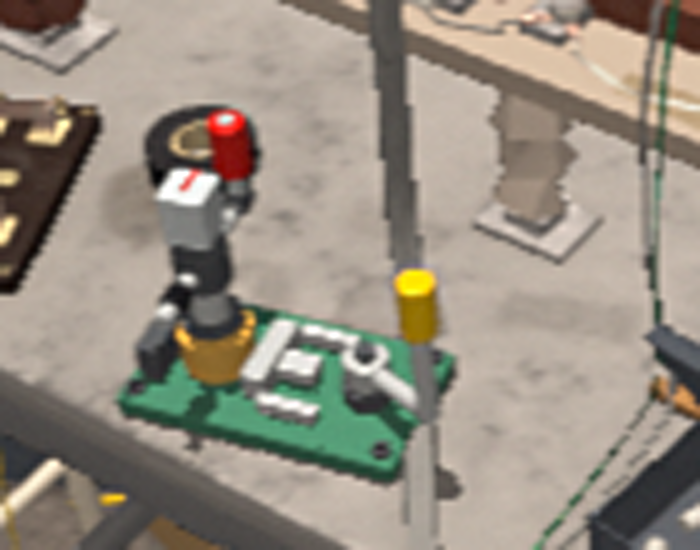

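```bash
python3 - <<'E'
from h import *
for n in("top0","scene0"):
    d=load(n);w=world(d);h=cv2.cvtColor(d["image"],cv2.COLOR_BGR2HSV);H,S,V=[h[...,i].astype(int) for i in range(3)]
    x,y,z=w[...,0],w[...,1],w[...,2]
    m=(H>60)&(H<90)&(S>90)&(z>.008)&(z<.025)&(x>.3)&(x<.6)&(y>-.05)&(y<.25)
    k,l,st,c=cv2.connectedComponentsWithStats(m.astype(np.uint8)); i=1+st[1:,4].argmax(); p=w[l==i]
    r=cv2.minAreaRect(p[:,:2].astype(np.float32)*1000); print(n,st[i],r,np.median(p[:,2]))
    print(cv2.boxPoints(r))
    # cable & obstacles: heights near fixture
    mm=(x>.3)&(x<.65)&(y>-.15)&(y<.3)&(z>.03)&(z<.5)
    # coarse top view max height
    g=np.full((18,23),0.)
    for X,Y,Z in w[mm]:
        a,b=int((X-.3)/.02),int((Y+.15)/.02); 
        if a<18 and b<23: g[a,b]=max(g[a,b],Z)
    for a in range(17,-1,-1): print("%.2f"%(.3+.02*a),' '.join('%3d'%(g[a,b]*1000) for b in range(22,-1,-1)))
E
```

```text
top0 [195 213  50  39 751] ((457.6945495605469, 94.6150131225586), (90.30059814453125, 128.99281311035156), 13.842836380004883) 0.015380592037017256
[[398.42426  146.43552 ]
 [429.287     21.189228]
 [516.96484   42.79451 ]
 [486.1021   168.0408  ]]
0.64 375 373 337 337 371 336 337 377 375 360 361 376 373 337 336 370 345 352 348 371 336 335 372
0.62 304 182 188 174 314 316 333 340 338 354 357 340 285 283 191 171 171 341 331 188 189 182 181
0.60 173 183 181 187 183 186 175 174 185 180 348 187 186 191 185 173 176 177 316 186 185 182 181
0.58 177 180 181 186 185 184 182 181 183 171 328 179 183 172 183 184 183 181 289 185 186 183 184
0.56   0   0   0   0   0   0   0   0   0   0 302   0   0   0   0   0   0   0 264  34   0   0   0
0.54   0   0   0   0   0   0   0   0   0 179 281  56   0   0   0   0   0   0 216   0   0   0   0
0.52   0   0   0   0   0   0   0   0   0   0  60  56   0   0   0   0   0   0   0   0   0  72  72
0.50   0   0   0   0   0   0   0 145   0   0   0   0   0   0   0   0   0   0   0   0   0 112 107
0.48   0   0   0   0   0   0 146 149   0   0   0   0   0   0   0   0   0  
[... 2193 characters left out ...]
0   0   0  51  52   0
0.42   0   0   0   0   0   0  41 143 143  50  35   0   0   0 116 139   0   0   0   0  52  52  50
0.40   0   0   0   0   0   0  41  42  98  94   0   0   0   0   0   0   0   0   0   0   0   0  54
0.38   0   0   0   0   0   0   0   0  95  95   0   0   0   0   0   0   0   0   0   0   0   0   0
0.36   0   0   0   0   0   0   0   0   0   0   0   0   0   0   0   0   0   0   0   0   0   0   0
0.34   0   0   0   0   0   0   0   0   0   0   0   0   0   0   0   0   0   0   0   0   0   0   0
0.32   0   0   0   0   0   0   0   0   0   0   0   0   0   0   0   0   0   0   0   0   0   0   0
0.30   0   0   0   0   0   0   0   0   0   0   0   0   0   0   0   0   0   0   0   0   0   0   0
```

```bash
python3 - <<'E'
from h import *
for n in("top0","scene0"):
    d=load(n);w=world(d);h=cv2.cvtColor(d["image"],cv2.COLOR_BGR2HSV);H,S,V=[h[...,i].astype(int) for i in range(3)]
    x,y,z=w[...,0],w[...,1],w[...,2]
    m=(H>60)&(H<90)&(S>90)&(z>.012)&(z<.02)&(x>.36)&(x<.54)&(y>-.02)&(y<.2)
    p=w[m]; r=cv2.minAreaRect(p[:,:2].astype(np.float32)*1000); print(n,r); 
    # head top: bright low sat at z .136-.148 near (.43,.15)
    m=(z>.136)&(z<.15)&(np.hypot(x-.435,y-.15)<.035)&(S<60)
    p=w[m];print(m.sum(),p.mean(0).round(4),cv2.minAreaRect(p[:,:2].astype(np.float32)*1000))
    for nm,m in (("red",((H<8)|(H>172))&(S>100)&(V>80)&(z>.138)&(z<.152)&(x>.46)),("yel",(H>18)&(H<35)&(S>110)&(z>.13)&(z<.146))):
        m=m&(x>.4)&(x<.52)&(y>-.05)&(y<.2);p=w[m];(cx,cy),r=cv2.minEnclosingCircle(p[:,:2].astype(np.float32)*1000);print(nm,m.sum(),p.mean(0).round(4),cx,cy,r)
E
```

```text
top0 ((454.2705078125, 109.58607482910156), (89.60739135742188, 160.8412628173828), 13.025399208068848)
95 [0.4446 0.1497 0.1413] ((444.68701171875, 150.49607849121094), (26.429901123046875, 26.38613510131836), 17.534509658813477)
red 39 [0.4922 0.1629 0.1446] 492.87445068359375 163.47171020507812 9.936655044555664
yel 47 [0.4496 0.0092 0.1388] 449.93707275390625 9.923123359680176 10.161104202270508
scene0 ((451.07476806640625, 105.73641204833984), (91.65670013427734, 162.32774353027344), 12.91965103149414)
71 [0.4412 0.1433 0.1407] ((443.13580322265625, 144.47555541992188), (25.230091094970703, 26.17160415649414), 19.724937438964844)
red 34 [0.4897 0.1587 0.1435] 490.8345031738281 159.72369384765625 12.167326927185059
yel 52 [0.4454 0.0045 0.1375] 447.685546875 6.040945053100586 10.578302383422852
```

```bash
python3 - <<'E'
from h import *
from scipy.spatial.transform import Rotation as R
print(R.from_quat([0.6, 0.374, -0.375, -0.6]).as_matrix().round(3))
for n in("top0","scene0"):
    d=load(n);w=world(d);x,y,z=w[...,0],w[...,1],w[...,2]
    print(n)
    for y0,y1 in((.02,.13),(-.12,-.0)):
      for z0 in np.arange(.14,.34,.03):
        m=(x>.45)&(x<.585)&(y>y0)&(y<y1)&(z>z0)&(z<z0+.03)
        p=w[m]
        if z0<.2:p=p[p[:,0]<.565]
        if len(p):print(round(z0,2),len(p),p.min(0).round(3),np.median(p,0).round(3),p.max(0).round(3))
    print("shelf", [ (round(a,2),np.round(np.nanmin(x[(z>a)&(z<a+.02)&(x>.5)&(y>.13)&(y<.3)]),3)) for a in (.14,.16,.18,.2,.24,.28,.32)])
    # front-of-shelf under
E
```

```text
[[ 0.439 -0.001 -0.898]
 [ 0.898 -0.001  0.439]
 [-0.001 -1.     0.001]]
top0
0.14 22 [0.547 0.095 0.141] [0.55  0.097 0.158] [0.562 0.11  0.169]
0.17 16 [0.547 0.095 0.171] [0.553 0.096 0.183] [0.563 0.11  0.194]
0.2 27 [0.548 0.095 0.201] [0.551 0.096 0.212] [0.564 0.104 0.229]
0.23 42 [0.549 0.095 0.23 ] [0.555 0.097 0.245] [0.57  0.105 0.26 ]
0.26 67 [0.555 0.094 0.26 ] [0.565 0.099 0.28 ] [0.584 0.11  0.29 ]
0.29 55 [0.569 0.095 0.29 ] [0.578 0.101 0.3  ] [0.585 0.109 0.312]
0.14 28 [ 0.472 -0.118  0.141] [ 0.481 -0.112  0.143] [ 0.558 -0.054  0.169]
0.17 5 [ 0.556 -0.065  0.182] [ 0.556 -0.055  0.183] [ 0.559 -0.055  0.197]
0.2 11 [ 0.559 -0.063  0.202] [ 0.562 -0.055  0.221] [ 0.566 -0.053  0.23 ]
0.23 21 [ 0.565 -0.063  0.233] [ 0.573 -0.054  0.248] [ 0.58  -0.051  0.259]
0.26 6 [ 0.58  -0.059  0.262] [ 0.583 -0.056  0.264] [ 0.585 -0.052  0.266]
shelf [(0.14, np.float64(0.502)), (0.16, np.float64(0.583)), (0.18, np.float64(0.583)), (0.2, np.float64(0.642)), (0.24, np.float64(0.636)), (0.28, np.float64(0.635)), (0.32, np.float64(0.638))]
scene0
0.14 61 [0.545 0.09  0.141] [0.
[... 254 characters left out ...]
3 0.089 0.26 ] [0.565 0.093 0.276] [0.583 0.107 0.29 ]
0.29 63 [0.568 0.09  0.29 ] [0.579 0.096 0.3  ] [0.585 0.104 0.318]
0.14 43 [ 0.45  -0.12   0.141] [ 0.555 -0.068  0.149] [ 0.559 -0.002  0.169]
0.17 31 [ 0.553 -0.07   0.17 ] [ 0.556 -0.06   0.186] [ 0.56  -0.056  0.2  ]
0.2 33 [ 0.555 -0.069  0.202] [ 0.561 -0.06   0.215] [ 0.569 -0.056  0.23 ]
0.23 44 [ 0.563 -0.067  0.23 ] [ 0.572 -0.063  0.245] [ 0.581 -0.055  0.259]
0.26 13 [ 0.579 -0.065  0.261] [ 0.582 -0.057  0.266] [ 0.585 -0.054  0.274]
shelf [(0.14, np.float64(0.502)), (0.16, np.float64(0.58)), (0.18, np.float64(0.583)), (0.2, np.float64(0.655)), (0.24, np.float64(0.633)), (0.28, np.float64(0.633)), (0.32, np.float64(0.635))]
```

```bash
python3 -m jog '[0,0,0,0,-6.5,0,0, 0,0,0,0,-6.5,0,0, 0,0,0,0,-6.5,0,0, 0,0,0,0,-6.5,0,0, -0.03,0,-0.01,0,0,0,0, -0.035,0,-0.01,0,0,0,0, -0.035,0,-0.01,0,0,0,0, -0.035,0,-0.01,0,0,0,0]' 10
python3 -m jog '[-0.035,0,-0.012,0,0,0,0, -0.035,0,-0.012,0,0,0,0, -0.035,0,-0.012,0,0,0,0, -0.035,0,-0.012,0,0,0,0, -0.035,0,-0.012,0,0,0,0, -0.035,0,-0.012,0,0,0,0, -0.035,0,-0.012,0,0,0,0, -0.035,0,-0.012,0,0,0,0]'
```

```text
time: 0.77
eef_pos: [0.2925, 0.3797, 0.2381]
tcp_rot: [-0.5, -0.499, 0.5, 0.5]
force: [1.6, 0.3, 0.3]
width: 0.419
time: 1.43
eef_pos: [0.3882, 0.0993, 0.2386]
tcp_rot: [0.501, 0.5, -0.499, -0.5]
force: [1.9, 0.4, 0.2]
width: 0.008
```

```bash
python3 -m jog '[-0.03,0,-0.005,0,0,0,0, -0.03,0,-0.005,0,0,0,0, -0.031,0.01,-0.01,0,0,0,0, 0,0.03,0,0,0,0,0, 0,0.03,0,0,0,0,0, 0,0.03,0,0,0,0,0, 0,0.028,0,0,0,0,0, 0,0,0,0,0,0,0]'
python3 - <<'E'
from workcell import env
from h import *
for n in("scene","top"):
    d=env.snapshot(n); np.savez(f"pics/{n}1.npz",**d); print(proj(d,[[.41,.008,.11]]))
crop("top1",150,290,170,280,5,"pics/tz1.png"); crop("scene1",160,300,130,240,5,"pics/sz1.png")
print(env.read_state()["eef_pos"])
E
```

```text
time: 2.1
eef_pos: [0.4038, 0.0109, 0.1059]
tcp_rot: [-0.498, -0.498, 0.501, 0.504]
force: [-1.5, 0.8, -0.3]
width: 0.002
[[233.78155385 223.53056115]]
[[246.52169322 245.19574873]]
[0.40728521 0.01022846 0.11040406]
```

View pics/tz1.png

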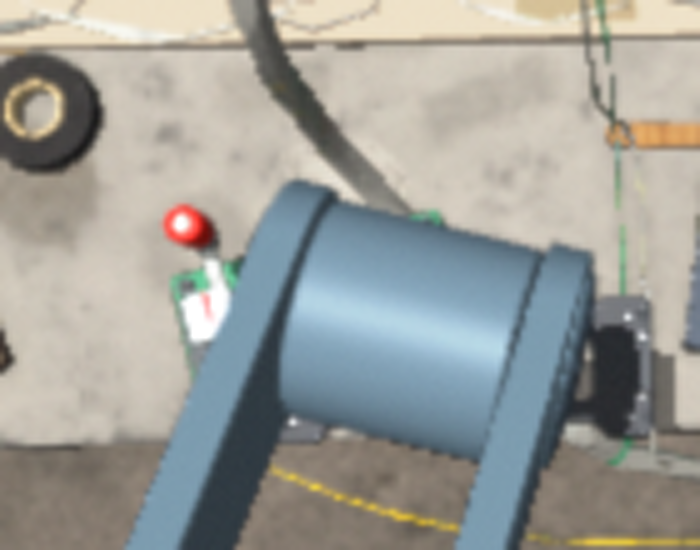

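View pics/sz1.png

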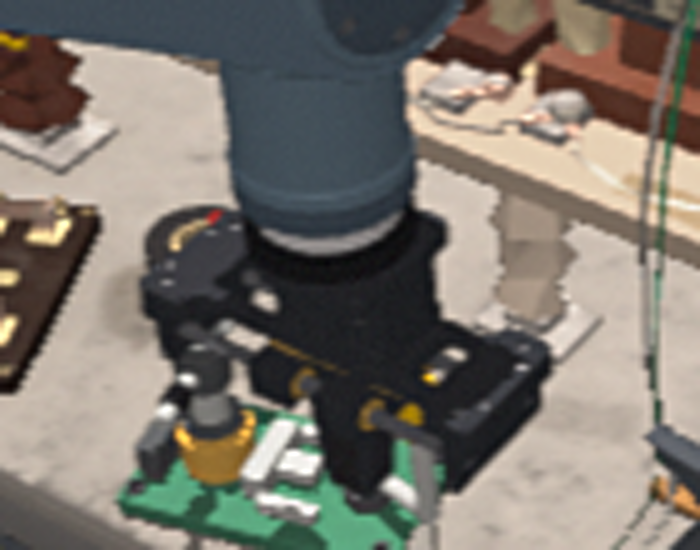

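```bash
python3 - <<'E'
from h import *
for n in("top","scene"):
    a=load(n+"0");b=load(n+"1");w=world(b);wa=world(a)
    m=(np.abs(w-wa).max(-1)>.02)&(w[...,2]>.15)&(w[...,0]<.7)
    p=w[m]
    for z0 in np.arange(.16,.7,.04):
        q=p[(p[:,2]>z0)&(p[:,2]<z0+.04)]
        if len(q)>3:print(n,round(z0,2),len(q),np.percentile(q,[1,99],axis=0).round(3).tolist())
E
```

```text
top 0.16 218 [[0.009, -0.065, 0.161], [0.385, 0.004, 0.199]]
top 0.2 582 [[0.025, -0.081, 0.201], [0.442, 0.096, 0.239]]
top 0.24 282 [[0.029, -0.059, 0.241], [0.07, 0.022, 0.279]]
top 0.28 346 [[0.037, -0.088, 0.281], [0.139, 0.254, 0.32]]
top 0.32 486 [[0.043, -0.074, 0.321], [0.139, 0.256, 0.359]]
top 0.36 136 [[0.129, 0.122, 0.36], [0.292, 0.259, 0.398]]
top 0.4 565 [[0.126, -0.057, 0.401], [0.464, 0.258, 0.44]]
top 0.44 3137 [[0.124, -0.054, 0.441], [0.456, 0.253, 0.479]]
top 0.48 1595 [[0.119, -0.038, 0.48], [0.409, 0.257, 0.52]]
top 0.52 2840 [[0.127, -0.018, 0.521], [0.336, 0.253, 0.56]]
top 0.56 2458 [[0.176, 0.01, 0.56], [0.277, 0.11, 0.6]]
top 0.6 3580 [[0.162, 0.015, 0.6], [0.238, 0.131, 0.64]]
top 0.64 2359 [[0.164, 0.028, 0.64], [0.2, 0.136, 0.668]]
scene 0.16 672 [[0.37, -0.083, 0.171], [0.435, 0.092, 0.199]]
scene 0.2 1223 [[0.37, -0.085, 0.203], [0.436, 0.101, 0.239]]
scene 0.24 887 [[-0.06, -0.11, 0.241], [0.436, 0.029, 0.28]]
scene 0.28 2079 [[-0.079, -0.115, 0.281], [0.419, 0.168, 0.32]]
scene 0.32 3701 [[-0.078, -0.115, 0.321], [0.411, 0.168, 0.36]]
scene 0.36 4130 [[-0.057, -0.107, 0.36], [0.409, 0.179, 0.399]]
scene 0.4 1814 [[0.072, -0.062, 0.4], [0.432, 0.176, 0.44]]
scene 0.44 2834 [[0.091, -0.058, 0.441], [0.437, 0.172, 0.48]]
scene 0.48 2636 [[0.137, -0.04, 0.48], [0.391, 0.137, 0.52]]
scene 0.52 2572 [[0.156, -0.022, 0.52], [0.303, 0.051, 0.559]]
scene 0.56 2911 [[0.113, 0.006, 0.56], [0.26, 0.05, 0.6]]
scene 0.6 3482 [[0.096, 0.009, 0.6], [0.222, 0.059, 0.64]]
scene 0.64 2145 [[0.104, 0.016, 0.64], [0.188, 0.071, 0.678]]
scene 0.68 6 [[0.122, 0.031, 0.68], [0.126, 0.034, 0.681]]
```

```bash
python3 -m jog '[0,0,-0.006,0,0,0,0, 0,0,-0.006,0,0,0,0, -0.002,0,-0.006,0,0,0,0, 0,0,-0.006,0,0,0,0, 0,0,-0.006,0,0,0,0, 0,0,-0.006,0,0,0,0]'
python3 -m jog '[0.001,0,-0.006,0,0,0,0, 0.001,0,-0.006,0,0,0,0, 0.001,0,-0.006,0,0,0,0, 0.002,0,-0.006,0,0,0,0, 0,0,0,0,0,0,0]'
```

```text
time: 2.7
eef_pos: [0.4446, 0.0077, 0.1109]
tcp_rot: [0.501, 0.499, -0.5, -0.5]
force: [-4.3, -2.5, 1.2]
width: 0.003
time: 3.12
eef_pos: [0.4694, 0.0133, 0.1108]
tcp_rot: [0.501, 0.5, -0.499, -0.5]
force: [0.3, 0.4, 0.3]
width: 0.008
```

```bash
python3 -m jog '[0.002,0,-0.004,0,0,0,0, 0.003,0,-0.004,0,0,0,0, 0.003,0,-0.004,0,0,0,0, 0.002,0,-0.003,0,0,0,0, 0,0,0,0,0,0,0, 0,0,0,0,0,0,0]'
python3 - <<'E'
from workcell import env
from h import *
for n in("scene","top"):
    d=env.snapshot(n); np.savez(f"pics/{n}2.npz",**d)
crop("scene2",160,300,130,240,5,"pics/sz2.png")
E
```

```text
time: 3.62
eef_pos: [0.4836, 0.0232, 0.1108]
tcp_rot: [0.501, 0.5, -0.499, -0.5]
force: [0.8, 0.8, 0.2]
width: 0.009
```

View pics/sz2.png

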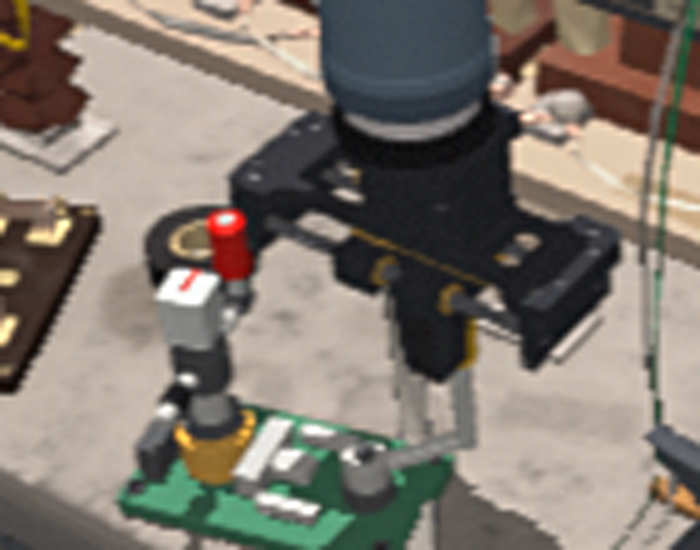

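```bash
python3 -m jog '[0.002,0,-0.002,0,0,0,0, 0.002,0,-0.002,0,0,0,0, 0,0,0,0,0,0,0]'
python3 -m jog '[0.002,0,-0.002,0,0,0,0, 0,0,0,0,0,0,0]'
python3 -m jog '[0.002,0,-0.002,0,0,0,0, 0,0,0,0,0,0,0]'
```

```text
time: 3.97
eef_pos: [0.4854, 0.0263, 0.1104]
tcp_rot: [-0.5, -0.498, 0.501, 0.501]
force: [-8.9, -4.8, 4.3]
width: 0.001
time: 4.13
eef_pos: [0.4856, 0.0274, 0.11]
tcp_rot: [-0.499, -0.497, 0.503, 0.502]
force: [-16.0, -9.9, 8.4]
width: 0.011
time: 4.3
eef_pos: [0.4858, 0.0279, 0.1098]
tcp_rot: [-0.498, -0.495, 0.505, 0.502]
force: [-24.4, -19.4, 15.3]
width: 0.005
```

```bash
python3 -m jog '[-0.006,0,0.006,0,0,0,0, 0,0,0.02,0,0,0,0, 0,-0.03,0.02,0,0,0,0, 0,-0.04,0.02,0,0,0,0, 0,-0.04,0.03,0,0,0,0.044, 0,0,0.03,0,0,0,0.044, 0,0,0.03,0,0,0,0.044, 0,0,0,0,0,0,0.044]'
python3 - <<'E'
from workcell import env
from h import *
for n in("scene","top"):
    d=env.snapshot(n); np.savez(f"pics/{n}3.npz",**d)
crop("scene3",160,300,130,240,5,"pics/sz3.png");crop("top3",150,290,170,280,5,"pics/tz3.png")
for n in("top3","scene3"):
    d=load(n);w=world(d);h=cv2.cvtColor(d["image"],cv2.COLOR_BGR2HSV);H,S,V=[h[...,i].astype(int) for i in range(3)]
    x,y,z=w[...,0],w[...,1],w[...,2]
    for nm,m in (("red",((H<8)|(H>172))&(S>100)&(V>80)&(z>.138)&(z<.152)&(x>.46)),("yel",(H>18)&(H<35)&(S>110)&(z>.13)&(z<.146))):
        m=m&(x>.4)&(x<.53)&(y>-.05)&(y<.2);p=w[m]
        if len(p): (cx,cy),r=cv2.minEnclosingCircle(p[:,:2].astype(np.float32)*1000);print(n,nm,m.sum(),p.mean(0).round(4),cx,cy,r)
E
```

```text
time: 4.97
eef_pos: [0.3382, 0.0258, 0.2115]
tcp_rot: [0.501, 0.5, -0.499, -0.5]
force: [0.1, 0.0, 0.1]
width: 0.282
top3 red 38 [0.4923 0.163  0.1444] 492.7859191894531 162.99159240722656 10.131412506103516
top3 yel 48 [0.506  0.0256 0.1389] 506.2086486816406 25.908891677856445 10.1200590133667
scene3 yel 50 [0.502  0.0203 0.137 ] 503.29132080078125 22.319108963012695 11.964842796325684
```

View pics/sz3.png

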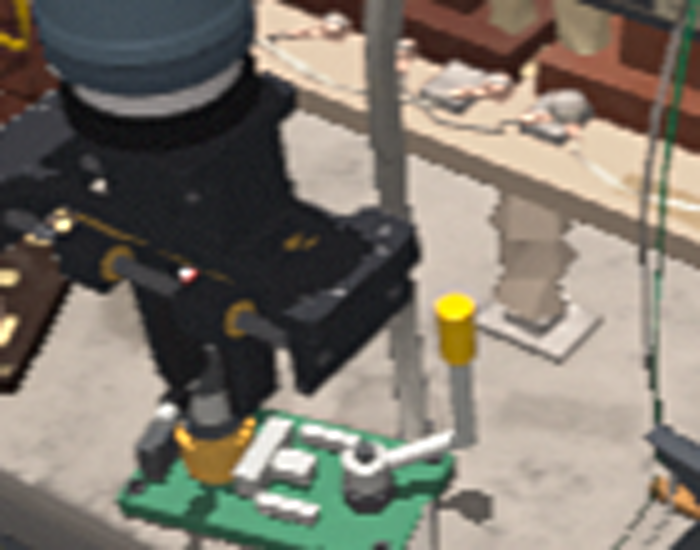

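View pics/tz3.png

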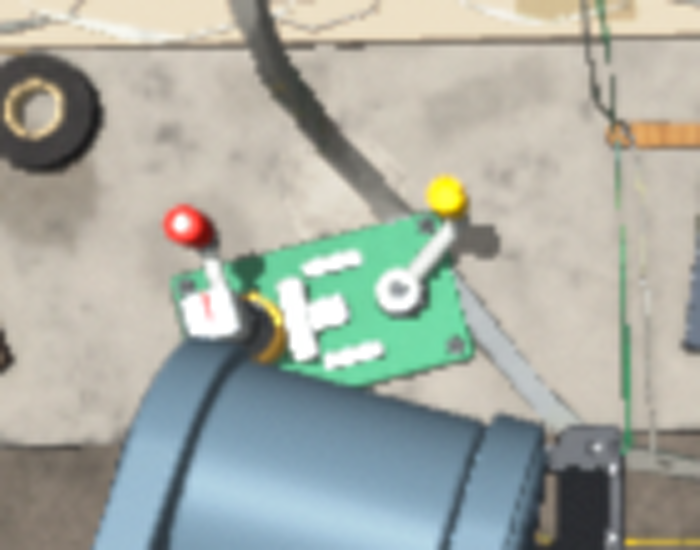

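```bash
python3 -m jog '[0.027,0,-0.02,0,0,0,0.044, 0.027,0,-0.03,0,0,0,0.044, 0.027,0,-0.03,0,0,0,0.044, 0.027,0,-0.03,0,0,0,0.044, 0.027,0,-0.03,0,0,0,0.044, 0,0,-0.01,0,0,0,0.044, 0,0,0,0,0,0,0.044, 0,0,0,0,0,0,0.044]'
python3 - <<'E'
from workcell import env
from h import *
for n in("scene","top"):
    d=env.snapshot(n); np.savez(f"pics/{n}4.npz",**d)
crop("scene4",150,290,110,220,5,"pics/sz4.png")
s=env.read_state();print(s["eef_pos"],s["width"])
E
```

```text
time: 5.73
eef_pos: [0.4917, 0.1597, 0.2101]
tcp_rot: [-0.5, -0.499, 0.5, 0.501]
force: [-0.7, -0.5, 0.2]
width: 0.499
[0.490913   0.1591393  0.21075132] 0.5000795020541172
```

View pics/sz4.png

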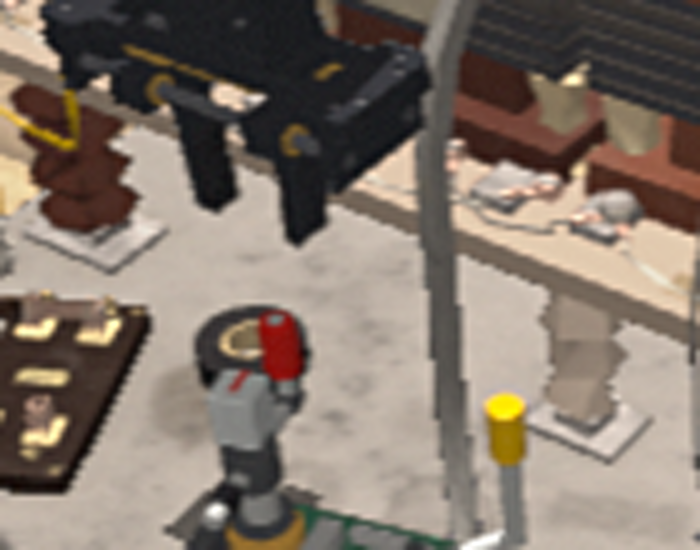

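```bash
python3 -m jog '[0.002,0.03,0,0,0,0,0.044, 0,0.03,0,0,0,0,0.044, 0,0.03,0,0,0,0,0.044, 0,0.008,0,0,0,0,0.044, 0,0,0,0,0,0,0.03, 0,0,0,0,0,0,0.015, 0,0,0,0,0,0,0.015, 0,0,0,0,0,0,0.015]' 8
python3 - <<'E'
from workcell import env
from h import *
s=env.read_state();print(s["eef_pos"],s["width"]*88,s["force"])
d=env.snapshot("scene"); np.savez("pics/scene5.npz",**d);crop("scene5",150,290,130,240,5,"pics/sz5.png")
E
```

```text
time: 6.5
eef_pos: [0.4933, 0.1621, 0.1156]
tcp_rot: [0.501, 0.501, -0.498, -0.5]
force: [0.6, 2.7, 0.8]
width: 0.233
[0.4932905  0.16206095 0.1155804 ] 20.523154148664986 [0.62708525 2.73754374 0.79139048]
```

View pics/sz5.png

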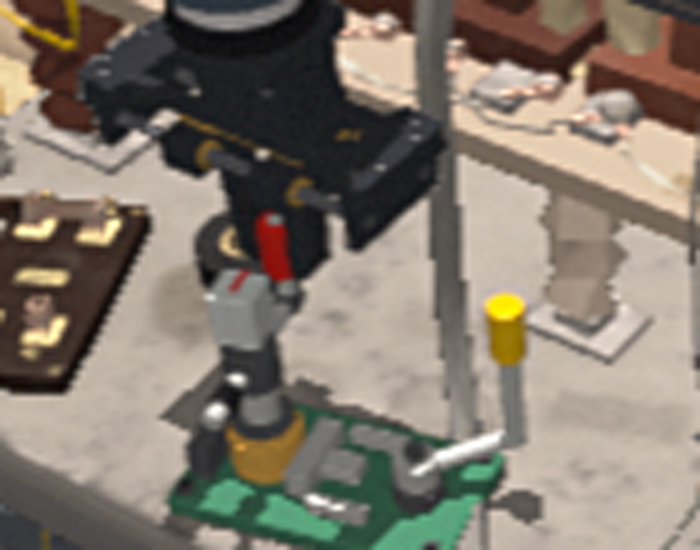

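```bash
cat > g.py <<'E'
import sys,numpy as np
# g.py a0 a1 step
def gen(a0,a1,n,r=.05):
    a=np.radians(np.linspace(a0,a1,n+1)); z=-.004*(a[0]-a)/(2*np.pi)
    P=np.round(np.stack([r*np.sin(a),-z,-r*np.cos(a)],1),4); d=np.diff(P,axis=0)
    for i in range(0,n,8): print(', '.join('%g,%g,%g,0,0,0,0.015'%tuple(np.round(x,4)) for x in d[i:i+8]))
gen(float(sys.argv[1]),float(sys.argv[2]),int(sys.argv[3]))
E
python3 g.py 15.7 -166.3 18
```

```text
-0.0086,0.0001,-0.0017,0,0,0,0.015, -0.0088,0.0001,0,0,0,0,0.015, -0.0087,0.0001,0.0014,0,0,0,0.015, -0.0083,0.0001,0.003,0,0,0,0.015, -0.0077,0.0002,0.0044,0,0,0,0.015, -0.0067,0.0001,0.0056,0,0,0,0.015, -0.0057,0.0001,0.0068,0,0,0,0.015, -0.0044,0.0001,0.0076,0,0,0,0.015
-0.003,0.0001,0.0083,0,0,0,0.015, -0.0014,0.0001,0.0087,0,0,0,0.015, 0,0.0001,0.0088,0,0,0,0.015, 0.0016,0.0001,0.0087,0,0,0,0.015, 0.0032,0.0002,0.0082,0,0,0,0.015, 0.0045,0.0001,0.0076,0,0,0,0.015, 0.0057,0.0001,0.0066,0,0,0,0.015, 0.0069,0.0001,0.0056,0,0,0,0.015
0.0077,0.0001,0.0042,0,0,0,0.015, 0.0084,0.0001,0.0029,0,0,0,0.015
```

```bash
python3 -m jog '[0,0,0,0,0,0,0.015, 0,0,0,0,0,0,0.015]' 18
python3 -m jog '[-0.0086,0.0001,-0.0017,0,0,0,0.015, -0.0088,0.0001,0,0,0,0,0.015, -0.0087,0.0001,0.0014,0,0,0,0.015, -0.0083,0.0001,0.003,0,0,0,0.015]'
```

```text
time: 6.72
eef_pos: [0.4935, 0.1623, 0.1153]
tcp_rot: [0.501, 0.501, -0.498, -0.5]
force: [0.5, 2.2, 5.4]
width: 0.233
time: 7.05
eef_pos: [0.4911, 0.1281, 0.1148]
tcp_rot: [0.501, 0.501, -0.498, -0.5]
force: [1.0, 5.2, 5.3]
width: 0.231
```

```bash
python3 -m jog '[-0.0077,0.0002,0.0044,0,0,0,0.015, -0.0067,0.0001,0.0056,0,0,0,0.015, -0.0057,0.0001,0.0068,0,0,0,0.015, -0.0044,0.0001,0.0076,0,0,0,0.015]'
python3 -m jog '[-0.003,0.0001,0.0083,0,0,0,0.015, -0.0014,0.0001,0.0087,0,0,0,0.015, 0,0.0001,0.0088,0,0,0,0.015, 0.0016,0.0001,0.0087,0,0,0,0.015]'
```

```text
time: 7.38
eef_pos: [0.467, 0.1032, 0.1144]
tcp_rot: [0.502, 0.501, -0.498, -0.499]
force: [4.8, 5.3, 3.0]
width: 0.232
time: 7.72
eef_pos: [0.4329, 0.0997, 0.114]
tcp_rot: [0.503, 0.501, -0.498, -0.499]
force: [6.2, 0.7, 1.5]
width: 0.231
```

```bash
python3 -m jog '[0.0032,0.0002,0.0082,0,0,0,0.015, 0.0045,0.0001,0.0076,0,0,0,0.015, 0.0057,0.0001,0.0066,0,0,0,0.015]'
```

```text
time: 7.97
eef_pos: [0.4101, 0.1125, 0.1136]
tcp_rot: [0.503, 0.5, -0.499, -0.498]
force: [3.3, -5.1, 4.9]
width: 0.231
```

```bash
python3 -m jog '[0.0069,0.0001,0.0056,0,0,0,0.015, 0.0077,0.0001,0.0042,0,0,0,0.015, 0.0084,0.0001,0.0029,0,0,0,0.015, 0,0,0,0,0,0,0.015, 0,0,0,0,0,0,0.015]'
python3 - <<'E'
import numpy as np
from scipy.optimize import least_squares
p=np.array([[.4935,.1623],[.4911,.1281],[.467,.1032],[.4329,.0997],[.4101,.1125]])
r=least_squares(lambda c:np.hypot(*(p-c[:2]).T)-.05,[.4437,.147]);print(r.x,r.fun)
from workcell import env
from h import *
d=env.snapshot("top");np.savez("pics/top6.npz",**d);d=env.snapshot("scene");np.savez("pics/scene6.npz",**d)
crop("top6",150,290,170,280,5,"pics/tz6.png");crop("scene6",150,290,130,240,5,"pics/sz6.png")
E
```

```text
time: 8.38
eef_pos: [0.3961, 0.1365, 0.113]
tcp_rot: [0.501, 0.5, -0.499, -0.499]
force: [-2.0, -2.7, 10.6]
width: 0.229
[0.44534227 0.14817094] [ 1.87621496e-04 -3.38869008e-05 -8.56472312e-05  4.24018464e-05
  1.44126794e-04]
```

View pics/sz6.png

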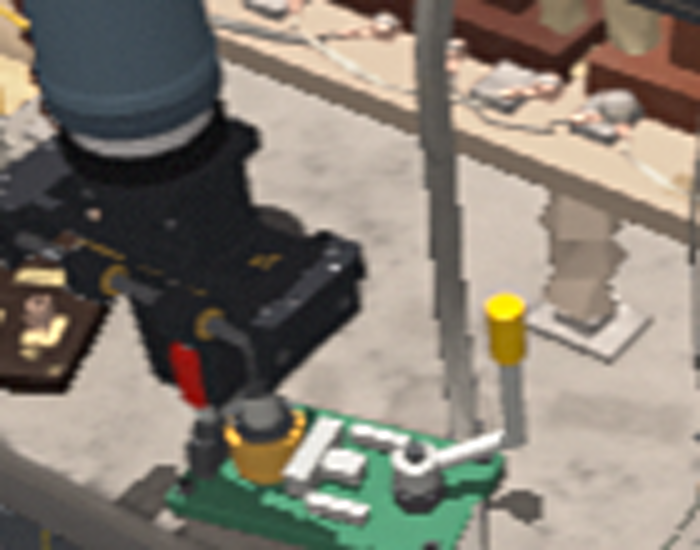

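```bash
python3 g.py -166.5 -75 10; python3 g.py -75 -255 18
```

```text
-0.0076,-0.0001,-0.0025,0,0,0,0.015, -0.007,-0.0001,-0.0036,0,0,0,0.015, -0.0065,-0.0001,-0.0047,0,0,0,0.015, -0.0056,-0.0001,-0.0057,0,0,0,0.015, -0.0046,-0.0001,-0.0065,0,0,0,0.015, -0.0035,-0.0001,-0.0072,0,0,0,0.015, -0.0023,-0.0001,-0.0076,0,0,0,0.015, -0.0011,-0.0001,-0.0079,0,0,0,0.015
0.0002,-0.0001,-0.008,0,0,0,0.015, 0.0014,-0.0001,-0.0078,0,0,0,0.015
-0.0015,0.0001,0.0085,0,0,0,0.015, 0,0.0001,0.0088,0,0,0,0.015, 0.0015,0.0001,0.0085,0,0,0,0.015, 0.003,0.0001,0.0082,0,0,0,0.015, 0.0043,0.0002,0.0076,0,0,0,0.015, 0.0056,0.0001,0.0067,0,0,0,0.015, 0.0067,0.0001,0.0056,0,0,0,0.015, 0.0076,0.0001,0.0043,0,0,0,0.015
0.0082,0.0001,0.003,0,0,0,0.015, 0.0085,0.0001,0.0015,0,0,0,0.015, 0.0088,0.0001,0,0,0,0,0.015, 0.0085,0.0001,-0.0015,0,0,0,0.015, 0.0082,0.0001,-0.003,0,0,0,0.015, 0.0076,0.0002,-0.0043,0,0,0,0.015, 0.0067,0.0001,-0.0056,0,0,0,0.015, 0.0056,0.0001,-0.0067,0,0,0,0.015
0.0043,0.0001,-0.0076,0,0,0,0.015, 0.003,0.0001,-0.0082,0,0,0,0.015
```

```bash
python3 -m jog '[0,0,0,0,0,0,0.015, 0,0,0,0,0,0,0.015, -0.0076,-0.0003,-0.0025,0,0,0,0.015, -0.007,-0.0003,-0.0036,0,0,0,0.015, -0.0065,-0.0001,-0.0047,0,0,0,0.015, -0.0056,-0.0001,-0.0057,0,0,0,0.015, -0.0046,-0.0001,-0.0065,0,0,0,0.015]'
python3 -m jog '[-0.0035,-0.0001,-0.0072,0,0,0,0.015, -0.0023,-0.0001,-0.0076,0,0,0,0.015, -0.0011,-0.0001,-0.0079,0,0,0,0.015, 0.0002,-0.0001,-0.008,0,0,0,0.015, 0.0014,-0.0001,-0.0078,0,0,0,0.015, 0,0,0,0,0,0,0.015, 0,0,0,0,0,0,0.015]'
```

```text
time: 9.07
eef_pos: [0.418, 0.1057, 0.1133]
tcp_rot: [-0.5, -0.5, 0.499, 0.501]
force: [-5.4, 4.0, 9.9]
width: 0.232
time: 9.65
eef_pos: [0.4575, 0.0997, 0.114]
tcp_rot: [0.501, 0.5, -0.499, -0.5]
force: [-2.7, -0.7, 7.0]
width: 0.228
```

```bash
python3 -m jog '[0,0,0,0,0,0,0.015, 0,0,0,0,0,0,0.015, -0.0015,0,0.0085,0,0,0,0.015, 0,0,0.0088,0,0,0,0.015, 0.0015,0,0.0085,0,0,0,0.015, 0.003,0.0001,0.0082,0,0,0,0.015, 0.0043,0.0001,0.0076,0,0,0,0.015, 0.0056,0.0001,0.0067,0,0,0,0.015]'
python3 -m jog '[0.0067,0.0001,0.0056,0,0,0,0.015, 0.0076,0.0001,0.0043,0,0,0,0.015, 0.0082,0.0001,0.003,0,0,0,0.015, 0.0085,0.0001,0.0015,0,0,0,0.015, 0.0088,0.0001,0,0,0,0,0.015, 0.0085,0.0001,-0.0015,0,0,0,0.015]'
python3 -m jog '[0.0082,0.0001,-0.003,0,0,0,0.015, 0.0076,0.0001,-0.0043,0,0,0,0.015, 0.0067,0.0001,-0.0056,0,0,0,0.015, 0.0056,0.0001,-0.0067,0,0,0,0.015, 0.0043,0.0001,-0.0076,0,0,0,0.015, 0.003,0.0001,-0.0082,0,0,0,0.015, 0,0,0,0,0,0,0.015, 0,0,0,0,0,0,0.015]'
```

```text
time: 10.32
eef_pos: [0.41, 0.1123, 0.1138]
tcp_rot: [0.502, 0.501, -0.498, -0.499]
force: [6.7, -2.2, -1.4]
width: 0.228
time: 10.82
eef_pos: [0.3959, 0.1605, 0.1128]
tcp_rot: [0.501, 0.499, -0.5, -0.499]
force: [-0.1, -5.8, 5.6]
width: 0.234
time: 11.48
eef_pos: [0.4313, 0.197, 0.1123]
tcp_rot: [0.501, 0.5, -0.499, -0.5]
force: [-2.0, 1.3, 7.7]
width: 0.229
```

```bash
python3 g.py -254.5 -163.5 10; python3 g.py -163.5 -347.5 19
```

```text
-0.0027,-0.0001,0.0074,0,0,0,0.015, -0.0039,-0.0001,0.0069,0,0,0,0.015, -0.0049,-0.0001,0.0063,0,0,0,0.015, -0.0058,-0.0001,0.0053,0,0,0,0.015, -0.0067,-0.0001,0.0044,0,0,0,0.015, -0.0072,-0.0001,0.0033,0,0,0,0.015, -0.0076,-0.0001,0.0021,0,0,0,0.015, -0.0079,-0.0001,0.0009,0,0,0,0.015
-0.0079,-0.0001,-0.0004,0,0,0,0.015, -0.0078,-0.0001,-0.0017,0,0,0,0.015
0.0083,0.0001,0.0017,0,0,0,0.015, 0.0084,0.0001,0.0003,0,0,0,0.015, 0.0084,0.0001,-0.0011,0,0,0,0.015, 0.008,0.0001,-0.0025,0,0,0,0.015, 0.0075,0.0001,-0.0039,0,0,0,0.015, 0.0068,0.0001,-0.005,0,0,0,0.015, 0.0058,0.0002,-0.0061,0,0,0,0.015, 0.0047,0.0001,-0.007,0,0,0,0.015
0.0035,0.0001,-0.0077,0,0,0,0.015, 0.0021,0.0001,-0.0082,0,0,0,0.015, 0.0007,0.0001,-0.0084,0,0,0,0.015, -0.0007,0.0001,-0.0084,0,0,0,0.015, -0.0021,0.0001,-0.0082,0,0,0,0.015, -0.0035,0.0001,-0.0077,0,0,0,0.015, -0.0047,0.0001,-0.007,0,0,0,0.015, -0.0058,0.0001,-0.0061,0,0,0,0.015
-0.0068,0.0001,-0.0051,0,0,0,0.015, -0.0075,0.0001,-0.0038,0,0,0,0.015, -0.0081,0.0001,-0.0025,0,0,0,0.015
```

```bash
python3 -m jog '[0,0,0,0,0,0,0.015, 0,0,0,0,0,0,0.015, -0.0027,-0.0003,0.0074,0,0,0,0.015, -0.0039,-0.0002,0.0069,0,0,0,0.015, -0.0049,-0.0001,0.0063,0,0,0,0.015, -0.0058,-0.0001,0.0053,0,0,0,0.015, -0.0067,-0.0001,0.0044,0,0,0,0.015]'
python3 -m jog '[-0.0072,-0.0001,0.0033,0,0,0,0.015, -0.0076,-0.0001,0.0021,0,0,0,0.015, -0.0079,-0.0001,0.0009,0,0,0,0.015, -0.0079,-0.0001,-0.0004,0,0,0,0.015, -0.0078,-0.0001,-0.0017,0,0,0,0.015, 0,0,0,0,0,0,0.015, 0,0,0,0,0,0,0.015, 0,0,0,0,0,0,0.015]'
```

```text
time: 12.07
eef_pos: [0.4013, 0.1733, 0.113]
tcp_rot: [0.501, 0.501, -0.498, -0.5]
force: [4.2, 5.3, 0.5]
width: 0.23
time: 12.73
eef_pos: [0.3965, 0.1344, 0.1131]
tcp_rot: [0.501, 0.5, -0.499, -0.5]
force: [-0.1, 1.3, 5.4]
width: 0.232
```

```bash
python3 -m jog '[0,0,0,0,0,0,0.015, 0,0,0,0,0,0,0.015, 0.0083,0,0.0017,0,0,0,0.015, 0.0084,0,0.0003,0,0,0,0.015, 0.0084,0.0001,-0.0011,0,0,0,0.015, 0.008,0.0001,-0.0025,0,0,0,0.015, 0.0075,0.0001,-0.0039,0,0,0,0.015, 0.0068,0.0001,-0.005,0,0,0,0.015]'
python3 -m jog '[0.0058,0.0001,-0.0061,0,0,0,0.015, 0.0047,0.0001,-0.007,0,0,0,0.015, 0.0035,0.0001,-0.0077,0,0,0,0.015, 0.0021,0.0001,-0.0082,0,0,0,0.015, 0.0007,0.0001,-0.0084,0,0,0,0.015, -0.0007,0.0001,-0.0084,0,0,0,0.015]'
python3 -m jog '[-0.0021,0.0001,-0.0082,0,0,0,0.015, -0.0035,0.0001,-0.0077,0,0,0,0.015, -0.0047,0.0001,-0.007,0,0,0,0.015, -0.0058,0.0001,-0.0061,0,0,0,0.015, -0.0068,0.0001,-0.0051,0,0,0,0.015]'
python3 -m jog '[-0.0037,0.0001,-0.002,0,0,0,0.015, -0.0038,0,-0.0018,0,0,0,0.015, -0.004,0,-0.0014,0,0,0,0.015, 0,0,0,0,0,0,0.015]'
```

```text
time: 13.4
eef_pos: [0.4061, 0.1812, 0.1124]
tcp_rot: [-0.501, -0.499, 0.501, 0.5]
force: [-3.1, -5.4, 9.1]
width: 0.231
time: 13.9
eef_pos: [0.4516, 0.1986, 0.1119]
tcp_rot: [-0.5, -0.499, 0.5, 0.501]
force: [-5.3, 3.9, 9.5]
width: 0.234
time: 14.32
eef_pos: [0.4869, 0.1762, 0.1116]
tcp_rot: [-0.5, -0.5, 0.499, 0.501]
force: [-0.4, 6.1, 5.9]
width: 0.233
time: 14.65
eef_pos: [0.4926, 0.1638, 0.1115]
tcp_rot: [0.501, 0.5, -0.499, -0.5]
force: [1.4, 4.3, 4.8]
width: 0.235
```

```bash
python3 -m jog '[-0.002,0,-0.0005,0,0,0,0.015, -0.002,0,-0.0004,0,0,0,0.015, 0,0,0,0,0,0,0.015]'
python3 -m jog '[-0.002,0,-0.0004,0,0,0,0.015, 0,0,0,0,0,0,0.015, 0,0,0,0,0,0,0.015]'
```

```text
time: 14.9
eef_pos: [0.4935, 0.16, 0.1115]
tcp_rot: [0.501, 0.5, -0.499, -0.5]
force: [2.9, 4.8, 4.7]
width: 0.236
time: 15.15
eef_pos: [0.4939, 0.1583, 0.1116]
tcp_rot: [0.501, 0.5, -0.499, -0.5]
force: [2.7, 5.8, 5.2]
width: 0.233
```

```bash
python3 -m jog '[-0.002,0,-0.0002,0,0,0,0.015, 0,0,0,0,0,0,0.015]'
```

```text
time: 15.32
eef_pos: [0.494, 0.1573, 0.1116]
tcp_rot: [0.5, 0.501, -0.498, -0.501]
force: [2.5, 10.9, 4.3]
width: 0.232
```

```bash
python3 -m jog '[-0.002,0,0,0,0,0,0.015, 0,0,0,0,0,0,0.015, 0,0,0,0,0,0,0.015]'
```

```text
time: 15.57
eef_pos: [0.494, 0.1565, 0.1117]
tcp_rot: [0.5, 0.501, -0.497, -0.501]
force: [2.8, 14.4, 4.5]
width: 0.229
```

```bash
python3 -m jog '[-0.003,0,0,0,0,0,0.015, 0,0,0,0,0,0,0.015, 0,0,0,0,0,0,0.015]'
```

```text
time: 15.82
eef_pos: [0.494, 0.1549, 0.1119]
tcp_rot: [0.499, 0.502, -0.497, -0.502]
force: [2.8, 22.1, 5.0]
width: 0.232
```

```bash
python3 -m jog '[0.003,0,0,0,0,0,0.015, 0.002,0,0,0,0,0,0.015, 0,0,0,0,0,0,0.04, 0,0,0,0,0,0,0.04, 0,0,0,0,0,0,0.04, 0,0,0,0,0,0,0.04]'
python3 -m jog '[0,-0.03,0,0,0,0,0.04, 0,-0.04,0,0,0,0,0.04, 0,-0.04,0,0,0,0,0.04, 0,-0.01,0.03,0,0,0,0.04, 0,0,0.04,0,0,0,0.04, 0,0,0.04,0,0,0,0.04, 0,0,0.04,0,0,0,0.04, 0,0,0,0,0,0,0.04]'
python3 - <<'E'
from workcell import env
from h import *
for n in("scene","top"):
    d=env.snapshot(n); np.savez(f"pics/{n}7.npz",**d)
cv2.imwrite("pics/s7.png",load("scene7")["image"]);crop("top7",150,290,170,280,5,"pics/tz7.png");crop("scene7",150,290,130,240,5,"pics/sz7.png")
s=env.read_state();print(s["eef_pos"],s["force"],s["width"])
for n in("top7","scene7"):
    d=load(n);w=world(d);h=cv2.cvtColor(d["image"],cv2.COLOR_BGR2HSV);H,S,V=[h[...,i].astype(int) for i in range(3)]
    x,y,z=w[...,0],w[...,1],w[...,2]
    for nm,m in (("red",((H<8)|(H>172))&(S>100)&(V>80)&(z>.134)&(z<.152)&(x>.46)),("yel",(H>18)&(H<35)&(S>110)&(z>.13)&(z<.146)),("head",(z>.132)&(z<.145)&(np.hypot(x-.4437,y-.147)<.022)&(S<60))):
        m=m&(x>.4)&(x<.53)&(y>-.05)&(y<.2);p=w[m]
        if len(p): print(n,nm,m.sum(),p.mean(0).round(4),cv2.minAreaRect(p[:,:2].astype(np.float32)*1000))
E
```

```text
time: 16.32
eef_pos: [0.4925, 0.1549, 0.1102]
tcp_rot: [-0.5, -0.499, 0.5, 0.501]
force: [-1.1, 0.3, -0.0]
width: 0.453
time: 16.98
eef_pos: [0.3365, 0.1554, 0.2292]
tcp_rot: [-0.499, -0.498, 0.501, 0.501]
force: [1.0, -0.3, 0.3]
width: 0.453
[0.34257062 0.15535388 0.23105872] [-0.06778919 -0.80868833  0.77532816] 0.4483555131768213
top7 red 38 [0.493  0.1602 0.1402] ((493.7509460449219, 161.49993896484375), (18.695133209228516, 18.43716049194336), 45.43116760253906)
top7 yel 48 [0.506  0.0256 0.1389] ((506.0254211425781, 25.996625900268555), (18.997133255004883, 18.98995590209961), 63.3355712890625)
top7 head 91 [0.4451 0.1497 0.1369] ((445.0621032714844, 149.78317260742188), (25.81964874267578, 25.354066848754883), 12.307363510131836)
scene7 red 36 [0.4897 0.1538 0.1396] ((491.1204833984375, 155.62429809570312), (17.969682693481445, 19.872127532958984), 29.632658004760742)
scene7 yel 50 [0.5015 0.0199 0.1372] ((503.4916076660156, 21.44251251220703), (20.333642959594727, 18.17824363708496), 86.47712707519531)
scene7 head 74 [0.4414 0.1435 0.1365] ((442.6954650878906, 146.92214965820312), (25.12886619567871, 28.33269500732422), 10.516070365905762)
```

View pics/sz7.png

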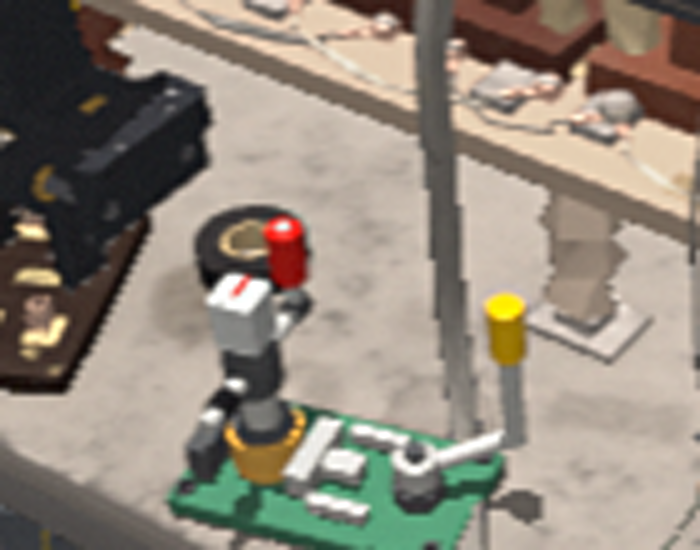

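View pics/tz7.png

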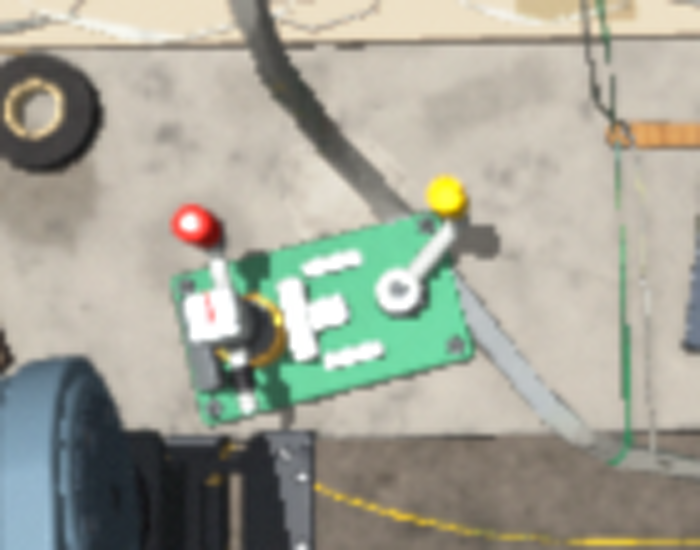

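View pics/s7.png

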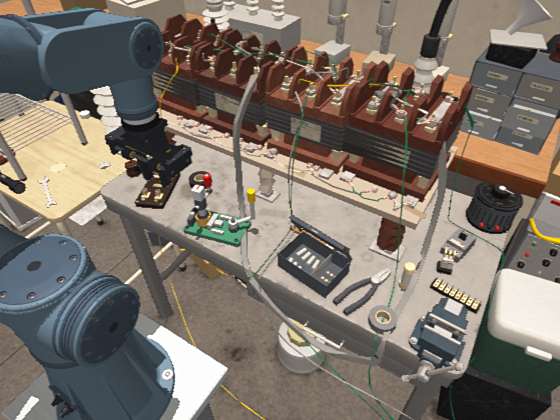

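```bash
python3 -c "
from workcell import env
print(env.hand_in())"
```

```text
the job is handed in; nothing more can be done
None
```

I locked the clamp lever, then cut the thread to the stop, let go of the wrench and handed the job in at about 17 s. The robot was clear of everything at hand-in.

- **Lever:** I pushed it counter-clockwise with the shut fingers until it stopped moving and the force rose to about 30 N. The knob ended near (0.504, 0.023), where the locked angle should put it. It was still there in the last pictures.
- **Wrench:** I led it round by the red knob. The turns, measured at the gripper, were +183°, −91°, +178° and −90°, with a short pause at each reversal. The last stroke then ran forward until the resistance rose from 5 N to 22 N.
- **Depth:** The last pictures show a total turn of about 6.34 rad from the start and the wrench 4.1 to 4.4 mm lower. Both fit the stop at 6.3. I did not see the collar touch the blank directly; I inferred it from these figures and the force.
- **Surroundings:** I saw no change to the brush, fuse or tape by eye, but I did not measure their positions.
- **Disagreements:** The two cameras differ by about 5 mm, so I took the tap axis from the path of the gripper (fit within 0.2 mm). The first half turn went about 3° over; the later strokes corrected that.

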